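# Set the depth stop of a handle press with the setting block

## Task

Bring the thicker of the two setting blocks to the open side of the press and slide its tongue flat along the bench under the foot of the press's stop screw, with the foot still clear above it. Then turn the T-handled driver clockwise until the sprung foot bears lightly on the tongue, its spring pushed in by about 4 mm (a third of its travel), so that the block just drags, and let go. Leave the thinner block where it is.

Things in the scene. Friction and masses are not known exactly. Their poses are not given: they have to be found in the camera images.
- setting_block: The thicker setting block: 36 mm thick, 40 mm wide aluminium tongue with an upright steel post (30 x 30 mm, 75 mm tall above the bench) at its rear. Origin: underside, below the post's middle; x along the tongue (from 15 mm to its nose at 145 mm), z up. 0.45 kg, centred near the post. In place, its post stands on the foot's -x side, the tongue along the foot's +x, post 110 mm from the screw axis (room for the hand beside the driver).
- thin_block: The thinner setting block, not used: 16 mm thick, 40 mm wide aluminium tongue with an upright steel post (30 x 30 mm, 75 mm tall above the bench) at its rear. Origin: underside, below the post's middle; x along the tongue (from 15 mm to its nose at 145 mm), z up. 0.45 kg, centred near the post. 
- foot: Dark steel disc, 24 mm across, on the sprung end of the stop screw. Origin: centre of its underside, on the vertical screw axis; does not turn. Spring: 11 mm up, 1.4 N plus 0.45 N/mm. Grey arm above it (40 mm wide, 78 to 108 mm above the bench) runs to its +y, to a column 75 mm away (80 mm wide base, 104 mm tall); air cylinder beyond, towards +x. The foot's -x and -y sides are open.
- driver (a joint): Turn of the T-driver in the screw, rad, clockwise from above, 0 to 2.4, starts at 0.5 to 1.0, stays where left. Wooden crossbar 64 x 14 mm, 140 to 160 mm above the bench at any reading, centred above the foot; along the foot's y axis at 0, its x axis at 1.57. Free foot height: 53 mm minus 12 mm per rad; it touches the 36 mm tongue at 1.42, 4 mm of spring is 1.75.
Things that resemble listed ones, but are neither listed nor needed, are in the scene too. Leave any orange or pink look-alike of the setting_block alone.

How it is judged:
By the outcome, as a careful person would: the job done as asked, in the order asked, and still so for the second after the job is handed in, with the robot touching nothing.
It also fails if it takes over 58 s, if anything falls off the work surface, if the arm or the gripper's body presses on something with over 40 N, if the wrist force passes 120 N, or if a joint passes its speed limit or range.

## Robot

A 6-joint arm with a two-finger parallel gripper is mounted at the origin on the work surface. World frame = base frame: x ahead of the robot, y to its left, z up, the work surface at z = 0. Lengths are in m, angles in degrees, forces in N, time in s.
With the tool pointing down it reaches from about 0.4 to 0.825 m from the base axis. Payload 7 kg.
Tool frame: the origin (TCP) lies between the finger pads; the fingertips stand ctrl.nose_length ahead of it and the grasp point (between the pads) lies 2 mm behind it (ctrl.nose_length is the distance from the TCP to the fingertips, in m); z points along the fingers, y is the line along which they close (so a half turn about z gives the same grasp; the last joint's range is limited). The gripper opens to 88 mm and grips with 3 to 60 N. Pads are 19 mm wide; open, the fingers measure 130 mm over their backs; the gripper's body (78 mm by 193 mm) begins 47 mm behind the grasp point.
Start: joints at [90.476, 20.546, 0.682, 0, -70.136, -16.507], TCP at [0.186, 0.649, 0.244] pointing down, gripper open.
Joint ranges: [-176.03, 176.03], [-82.01, 121.73], [-58.28, 71.71], [-173.87, 95.51], [-174.79, -0.11], [-173.66, 173.66]. Speed limits (degrees/s): [136.94, 136.94, 172.46, 180, 180, 180].

## Interface

Orientations are given as [roll, pitch, yaw] about the fixed x, y, z axes, in that order (R = Rz(yaw) Ry(pitch) Rx(roll)).
In Python, from plant import ctrl gives the robot as it stands.
- The arm moves only by the tool apply_moves, never from a script. Its argument "commands" is a list of rows, each a list of 3 entries, a list of its own where there are three numbers: the shift along the world's x, y, z in cm, then the turn about the world's z in rad, then the closure, from 0 (fully open) to 1 (shut). In form: [[[x, y, z], turn, jaw], ...]. A call has 1 to 20 rows; each row is the pose to reach, as a shift and turn from the pose commanded when the call began; what a row does not reach only later rows make up. A row lasts 1/12 s, in which the tool goes at most 41.7 mm and 7.16 degrees, less where a joint would pass 70% of its speed; a pose out of reach is approached as far as the arm can. A call with a gripper value outside its range is refused whole. The fingers move at their own pace and stop on an object; the grip force is fixed at half the most. Time passes only in rows, so rows that repeat a pose let the fingers close. It gives the time, the measured TCP pose, the force, the opening and the grip force at its end, in the units of the state.
- ctrl.get_obs(): the state, without advancing time (a new reading comes with each control period).
- ctrl.snapshot(name): name is "scene" or "top" or "wrist"; returns a dict with "img" (480x640x3 uint8, red, green, blue), "fx", "fy", "cx", "cy" (pixels), "T" (4x4, takes a point from camera to world coordinates). Camera axes: x right, y up, looking along -z (the intrinsics and any distortion apply to the point x, -y, -z); pixel columns grow to the right and rows downward; lengths in m; the calibration is good to about 2 mm. A picture is of the moment at which its call begins. There is no depth.
- ctrl.close_job(): hands the job in; it is judged then, once.
Trained networks look in a picture, given as the dict that the camera call returned (one of the last four; its "shot" number tells which), for a name from the list of things; names that differ only in an ending like _2 or _b are one class to them, and where a whole thing is asked for, a point or a joint stands for the part that bears it (a point fixed in the world has none). Each returns a list of dicts, best first, with "score" (0 to 1); they miss things now and then, are a little off and sometimes report something else, mostly with a low value. They report only what shows in the picture. A call takes as long as a camera call. They do not tell look-alikes from the thing itself.
- ctrl.search_frame(picture, target): "at" ([column, row] in pixels, amid what is visible of it).
- ctrl.spot_point(picture, target): "at" ([column, row] in pixels: a listed point, or the origin of a listed thing).
The state is a dict: "clock": time; "joint_pos": joint angles; "qvel": joint speeds; "tau": joint torques, N m; "tool_pos": TCP position; "orientation": TCP orientation; "force": force on the tool from outside, world axes, zero at the start; "moment": the same for the moment, N m; "opening": finger opening in m; "gripper_force": force on a finger pad.
Only numpy, scipy, OpenCV 4.12 (cv2) and the standard library are available. Lean on these libraries where they do the work, as an engineer would, in place of code of your own. Each camera call takes 0.05 s, during which the arm holds its last target. There are 200 camera calls.

## Working session

There is one attempt and no reset: what is moved stays moved. The work goes in short steps, Python scripts to look and compute and a tool call to move; the robot and the scene stay as the last step left them, time stands still between calls to the robot, and variables do not carry over. Pictures are saved under pics/ and viewed, at most 10 in all, crops included, and the job is handed in when it is done.

Besides the shell and the picture viewer there is one more tool, called after "Emit:" as name(argument=value, ...), one argument or row to a line, values as JSON. apply_moves: Moves the arm, as the interface text tells. Its arguments: {"type":"object","properties":{"commands":{"type":"array"}},"required":["commands"]}

```bash
mkdir -p pics; ls; cat > h.py <<'E'
import numpy as np, cv2
from plant import ctrl
def save(s,n): cv2.imwrite('pics/'+n,s['img'][:,:,::-1])
def ray(s,p):
    d=np.array([(p[0]-s['cx'])/s['fx'],-(p[1]-s['cy'])/s['fy'],-1.]);T=np.array(s['T'])
    d=T[:3,:3]@d; return T[:3,3],d/np.linalg.norm(d)
def onz(s,p,z): o,d=ray(s,p); return o+d*(z-o[2])/d[2]
def proj(s,P):
    T=np.array(s['T']);c=T[:3,:3].T@(np.array(P)-T[:3,3]); return np.array([s['cx']-s['fx']*c[0]/c[2],s['cy']+s['fy']*c[1]/c[2]])
def tri(L):
    A=0;b=0
    for s,p in L:
        o,d=ray(s,p);M=np.eye(3)-np.outer(d,d);A=A+M;b=b+M@o
    X=np.linalg.solve(A,b); return X,[np.linalg.norm(proj(s,X)-p) for s,p in L]
E
python3 - <<'E'
from h import *
np.set_printoptions(precision=3,suppress=True)
print(ctrl.get_obs(),ctrl.nose_length)
for n in ('scene','top','wrist'):
    s=ctrl.snapshot(n);save(s,n+'0.png');print(n,s.keys(),s['fx'],s['cx'],s['cy'],np.array(s['T']))
    for t in ('setting_block','thin_block','foot','driver'):
        print(t,'search',[(np.round(d['at']),round(d['score'],2)) for d in ctrl.search_frame(s,t)][:4])
        try: print('   spot',[(np.round(d['at']),round(d['score'],2)) for d in ctrl.spot_point(s,t)][:4])
        except Exception as e: print(e)
E
```

```text
pics
{'clock': 0.0, 'joint_pos': array([ 90.477,  20.591,   0.633,  -0.02 , -70.137, -16.507]), 'qvel': array([ 0.059,  0.055, -0.005, -0.023,  0.009,  0.038]), 'tau': array([ -0.001, -58.272,  29.307,   6.997,   0.007,  -0.   ]), 'tool_pos': array([0.186, 0.648, 0.243]), 'orientation': array([179.904,  -0.009, -16.037]), 'force': array([0.446, 0.624, 0.149]), 'moment': array([-0.025, -0.013, -0.025]), 'gripper_force': 0.0, 'opening': 0.08752712640383947} 0.017
scene dict_keys(['img', 'fx', 'fy', 'cx', 'cy', 'T', 'shot']) 434.9147073025426 326.27551057092967 240.0147038594663 [[ 0.886 -0.313  0.341  0.79 ]
 [ 0.463  0.577 -0.673 -0.607]
 [ 0.014  0.755  0.656  0.653]
 [ 0.     0.     0.     1.   ]]
setting_block search [(array([249., 331.]), 0.76), (array([258., 268.]), 0.75), (array([132., 340.]), 0.57)]
   spot [(array([218., 328.]), 0.88), (array([243., 289.]), 0.77), (array([170., 327.]), 0.64), (array([236., 404.]), 0.58)]
thin_block search [(array([384., 186.]), 0.72)]
   spot [(array([369., 185.]), 0.57)]
foot search [(array([380., 260.]), 0.54)]
   spot [(array([381., 259.]),
[... 457 characters left out ...]
[464., 308.]), 0.82), (array([486., 217.]), 0.71), (array([400., 280.]), 0.7), (array([445., 275.]), 0.59)]
thin_block search [(array([165., 227.]), 0.72)]
   spot [(array([172., 255.]), 0.8)]
foot search []
   spot []
driver search [(array([308., 162.]), 0.87)]
it knows: foot, setting_block, thin_block
wrist dict_keys(['img', 'fx', 'fy', 'cx', 'cy', 'T', 'shot']) 396.31310137846714 321.07457573581723 242.25275259669795 [[-0.275  0.922  0.272  0.26 ]
 [-0.961 -0.264 -0.078  0.627]
 [-0.    -0.283  0.959  0.385]
 [ 0.     0.     0.     1.   ]]
setting_block search []
   spot []
thin_block search []
   spot []
foot search []
   spot []
driver search []
it knows: foot, setting_block, thin_block
```

View pics/scene0.png

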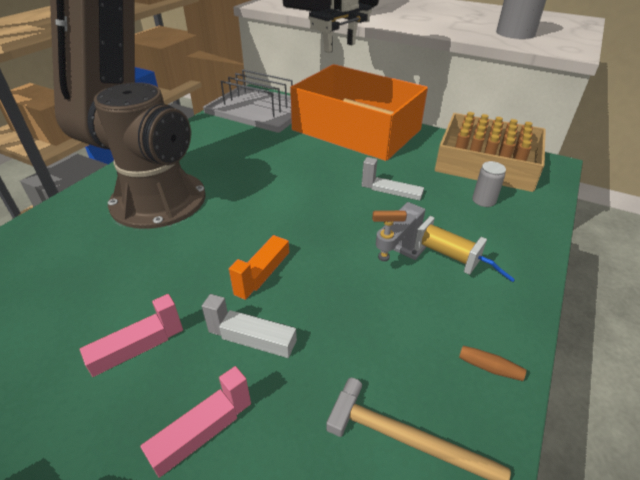

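View pics/top0.png

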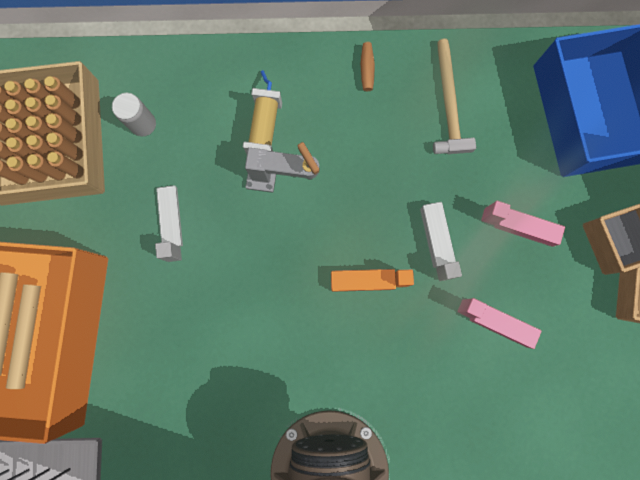

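Top view: thick block has its post at (450,270) and nose at (433,205), and the driver bar is at (308,158). The column is at (262,170) and the thin block at (168,225). In the scene view the thick block is at (250,325). Next: enlarged crops.

```bash
python3 - <<'E'
from h import *
t=cv2.imread('pics/top0.png');s=cv2.imread('pics/scene0.png')
def c(i,x,y): return cv2.resize(i[y:y+75,x:x+100],(400,300),interpolation=cv2.INTER_CUBIC)
# each tile x4
o=np.vstack([np.hstack([c(t,400,200),c(t,240,130)]),np.hstack([c(s,200,290),c(s,350,200)])])
cv2.imwrite('pics/crop1.png',o)
T=ctrl.snapshot('top');S=ctrl.snapshot('scene')
np.set_printoptions(precision=3,suppress=True)
print(onz(T,(453,269),.075),onz(T,(433,205),.036),onz(T,(308,158),.16),onz(S,(381,259),.045))
E
```

```text
[ 0.391 -0.251  0.075] [ 0.528 -0.227  0.036] [0.596 0.029 0.16 ] [0.599 0.017 0.045]
```

View pics/crop1.png

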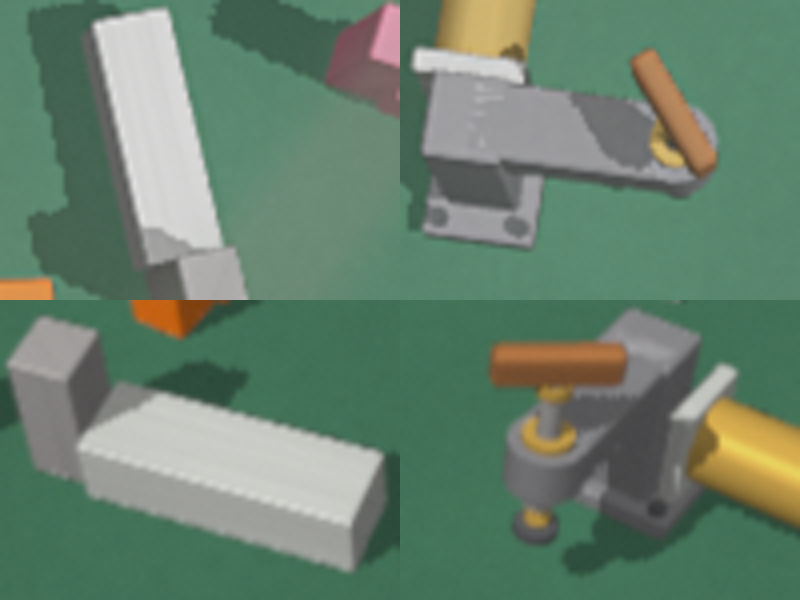

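```bash
python3 - <<'E'
from h import *
from scipy.optimize import least_squares
np.set_printoptions(precision=4,suppress=True)
T=ctrl.snapshot('top');S=ctrl.snapshot('scene')
a=lambda x,y:(400+x/4,200+y/4); b=lambda x,y:(200+x/4,290+(y-300)/4)
c=lambda x,y:(240+(x-400)/4,130+y/4); d=lambda x,y:(350+(x-400)/4,200+(y-300)/4)
K=[(T,a(93,22),145,20,36),(T,a(168,10),145,-20,36),(T,a(145,265),15,20,36),(T,a(180,258),15,15,75),(T,a(237,248),15,-15,75),
(S,b(10,362),-15,-15,75),(S,b(67,378),15,-15,75),(S,b(103,335),15,15,75),(S,b(45,318),-15,15,75),(S,b(352,522),145,-20,36),(S,b(385,452),145,20,36),(S,b(352,572),145,-20,0),(S,b(80,448),15,-20,36),(S,b(88,495),15,-20,0)]
def P(q,k):
    x,y,z=np.array(k[2:])/1000; C,s=np.cos(q[3]),np.sin(q[3]); return [q[0]+C*x-s*y,q[1]+s*x+C*y,q[2]+z]
f=lambda q:np.concatenate([proj(k[0],P(q,k))-k[1] for k in K])
r=least_squares(f,[.39,-.25,0,.2]);print('block',r.x,np.degrees(r.x[3]));print(r.fun.reshape(-1,2).round(1).tolist())
print('bar',tri([(T,c(675,112)),(S,d(558,365))]))
print('bar ends',onz(T,c(645,57),.16),onz(T,c(704,165),.16))
print('foot',onz(S,d(536,530),.044))
print('arm edges',[onz(T,c(*p),.108) for p in ((530,87),(690,105),(510,165),(680,183))])
print('cyl',[onz(T,p,.05) for p in ((258,147),(266,92))])
E
```

```text
block [ 0.3901 -0.2502 -0.0038  0.1687] 9.664723151736615
[[-0.8, -0.5], [-0.9, -1.1], [0.0, -0.4], [-1.8, -1.0], [-1.3, -1.4], [-1.3, 0.4], [-0.0, 0.7], [-0.7, -1.1], [-1.4, -0.9], [-0.5, 0.8], [-0.3, 0.2], [0.4, 0.5], [-1.3, -0.3], [-0.3, 0.3]]
bar (array([0.6003, 0.0278, 0.1479]), [np.float64(0.38525654971913864), np.float64(0.3838257498447071)])
bar ends [0.6227 0.0407 0.16  ] [0.5701 0.0142 0.16  ]
foot [0.6023 0.025  0.044 ]
arm edges [array([0.6267, 0.0995, 0.108 ]), array([0.6158, 0.0208, 0.108 ]), array([0.5873, 0.1095, 0.108 ]), array([0.5764, 0.0264, 0.108 ])]
cyl [array([0.6572, 0.1353, 0.05  ]), array([0.7788, 0.1181, 0.05  ])]
```

Block pose, from the fit: (0.390, -0.250), yaw about 9.7°. The screw axis is near (0.600, 0.027), the press yaw is about -7.9° and the driver reads about 0.97. I'll move above the block, staying outside the minimum reach.

Emit:
apply_moves(
  commands=[
    [[13,-17,0],0.1,0],
    [[26.4,-34.9,0],0.2,0],
    [[26.4,-34.9,0],0.3,0],
    [[26.4,-34.9,0],0.4,0],
    [[26.4,-34.9,0],0.449,0],
    [[26.4,-34.9,0],0.449,0],
    [[26.4,-34.9,0],0.449,0],
    [[26.4,-34.9,0],0.449,0],
    [[26.4,-34.9,0],0.449,0],
    [[26.4,-34.9,0],0.449,0],
    [[26.4,-34.9,0],0.449,0],
    [[31.4,-64.9,0],0.449,0],
    [[31.4,-64.9,0],0.449,0],
    [[31.4,-64.9,0],0.449,0],
    [[31.4,-64.9,0],0.449,0],
    [[31.4,-64.9,0],0.449,0],
    [[31.4,-64.9,0],0.449,0],
    [[31.4,-64.9,0],0.449,0],
    [[31.4,-64.9,0],0.449,0],
  ],
)

```text
clock: 2.98
tool_pos: [0.5004, -0.0044, 0.2438]
orientation: [180.0, -0.0, 9.6]
force: [0.2, 0.6, -0.2]
opening: 0.0877
gripper_force: 0.0
```

```bash
python3 - <<'E'
from h import *
import pickle
w=ctrl.snapshot('wrist');save(w,'w1.png');pickle.dump(w,open('w1.pkl','wb'))
for P in ([.6,.027,.15],[.6,.027,.108]): print(proj(w,P))
E
```

```text
[293.96560163  74.89475362]
[298.21756049  82.76467622]
```

Emit:
apply_moves(
  commands=[
    [[-3,-6,0],0,0],
    [[-11.2,-24.6,0],0,0],
    [[-11.2,-24.6,0],0,0],
    [[-11.2,-24.6,0],0,0],
    [[-11.2,-24.6,0],0,0],
    [[-11.2,-24.6,0],0,0],
    [[-11.2,-24.6,0],0,0],
    [[-11.2,-24.6,0],0,0],
    [[-11.2,-24.6,0],0,0],
    [[-11.2,-24.6,0],0,0],
  ],
)

```text
clock: 3.87
tool_pos: [0.3886, -0.246, 0.2436]
orientation: [180.0, -0.0, 9.7]
force: [0.1, -1.4, -0.3]
opening: 0.0872
gripper_force: 0.0
```

```bash
python3 - <<'E'
from h import *
import pickle
w=ctrl.snapshot('wrist');save(w,'w2.png');pickle.dump(w,open('w2.pkl','wb'))
a=cv2.imread('pics/w1.png');b=cv2.imread('pics/w2.png')
o=np.hstack([a[:, 120:520],b[:,120:520]]);cv2.imwrite('pics/w12.png',o)
print(ctrl.get_obs()['tool_pos'],[proj(w,p).round() for p in ([.39,-.25,.075],[.39,-.25,0],[.53,-.226,.036])])
E
```

```text
[ 0.38882258 -0.24572343  0.24365564] [array([326., 224.]), array([325., 206.]), array([326.,  39.])]
```

View pics/w12.png

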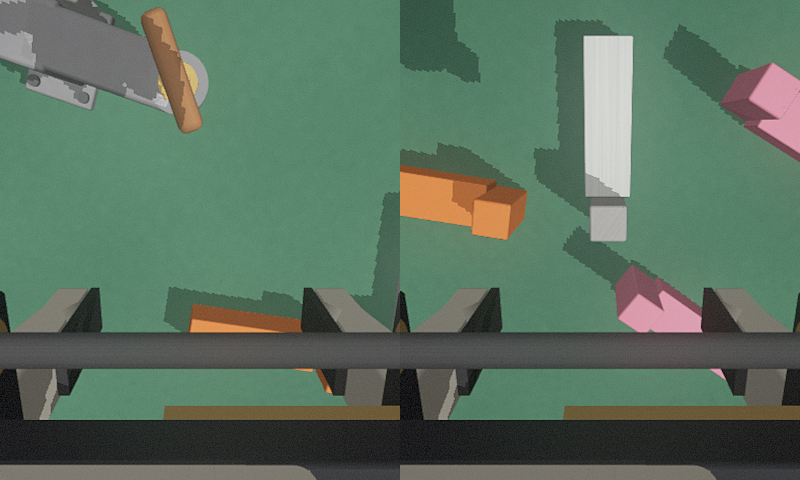

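w2: post top centre is at (328,222), against (326,224) predicted, and the block lines up with the hand. The orange look-alike's post is close, at (220,215), so I'll check its height and refine the press pose.

```bash
python3 - <<'E'
from h import *
import pickle
np.set_printoptions(precision=4,suppress=True)
w1=pickle.load(open('w1.pkl','rb'));w2=pickle.load(open('w2.pkl','rb'))
T=ctrl.snapshot('top');S=ctrl.snapshot('scene')
print('orange top',tri([(w2,(219,217)),(S,(241,266))]),tri([(w2,(219,217)),(T,(405,276))]))
print('orange right edge',onz(w2,(243,190),.075),onz(w2,(227,240),.075))
print('pink',onz(w2,(360,285),.075), onz(w2,(345,265),.075))
print('post',onz(w2,(328,222),.075),'edges',onz(w2,(304,36),.036),onz(w2,(353,36),.036),onz(w2,(305,196),.036),onz(w2,(351,196),.036))
print('post tri',tri([(w2,(328,222)),(T,(453,269)),(S,(214,305))]))
# press
b=[(274,14),(309,128)]
print('bar',[onz(w1,p,.16) for p in b],onz(w1,(291,71),.16))
print('bar tri',tri([(w1,(292,71)),(T,(308.7,158)),(S,(389.5,216))]))
print('arm edge',[onz(w1,p,.108) for p in ((120,57),(285,113))],'end',onz(w1,(327,82),.108))
E
```

```text
orange top (array([ 0.3855, -0.165 ,  0.0825]), [np.float64(3.4796303813925498), np.float64(1.46019449298571)]) (array([ 0.3785, -0.1599,  0.0583]), [np.float64(2.530919873735753), np.float64(1.0642873911367563)])
orange right edge [ 0.4062 -0.1814  0.075 ] [ 0.3634 -0.1732  0.075 ]
pink [ 0.343  -0.2876  0.075 ] [ 0.3584 -0.2718  0.075 ]
post [ 0.3921 -0.2516  0.075 ] edges [ 0.5294 -0.2086  0.036 ] [ 0.536 -0.247  0.036] [ 0.4029 -0.2296  0.036 ] [ 0.4098 -0.2698  0.036 ]
post tri (array([ 0.3912, -0.2524,  0.066 ]), [np.float64(1.4428572914143385), np.float64(0.3285182201108032), np.float64(0.6033700233422504)])
bar [array([0.6256, 0.0404, 0.16  ]), array([0.5738, 0.0141, 0.16  ])] [0.6006 0.028  0.16  ]
bar tri (array([0.6008, 0.0281, 0.1483]), [np.float64(2.3933069659665978), np.float64(0.7185566408324143), np.float64(0.15132168746694052)])
arm edge [array([0.5962, 0.1418, 0.108 ]), array([0.58  , 0.0328, 0.108 ])] end [0.6036 0.0086 0.108 ]
```

Emit:
apply_moves(
  commands=[
    [[0.2,-0.6,0],0,0.4],
    [[0.2,-0.6,0],0,0.4],
    [[0.2,-0.6,-4],0,0.4],
    [[0.2,-0.6,-8],0,0.4],
    [[0.2,-0.6,-11],0,0.4],
    [[0.2,-0.6,-14],0,0.4],
    [[0.2,-0.6,-16.5],0,0.4],
    [[0.2,-0.6,-18],0,0.4],
    [[0.2,-0.6,-18.8],0,0.4],
    [[0.2,-0.6,-18.8],0,0.4],
    [[0.2,-0.6,-18.8],0,0.4],
    [[0.2,-0.6,-18.8],0,0.75],
    [[0.2,-0.6,-18.8],0,0.75],
    [[0.2,-0.6,-18.8],0,0.75],
    [[0.2,-0.6,-18.8],0,0.75],
    [[0.2,-0.6,-18.8],0,0.75],
    [[0.2,-0.6,-18.8],0,0.75],
    [[0.2,-0.6,-18.8],0,0.75],
  ],
)

```text
clock: 5.52
tool_pos: [0.3909, -0.2523, 0.0563]
orientation: [180.0, -0.1, 9.7]
force: [-0.1, 3.8, 7.3]
opening: 0.0298
gripper_force: 30.0
```

Gripped: the opening is 29.8 mm. Next I lift over the orange block, turn, and come down beside the press's open side.

Emit:
apply_moves(
  commands=[
    [[0,0,2],0,0.75],
    [[0,0,5],0,0.75],
    [[0,0,8],0,0.75],
    [[0,0,11],0,0.75],
    [[0,0,11],0,0.75],
    [[1,3,11],-0.05,0.75],
    [[2,6,11],-0.1,0.75],
    [[2.5,9,11],-0.15,0.75],
    [[3,12,11],-0.2,0.75],
    [[3.5,15,11],-0.25,0.75],
    [[3.8,18,11],-0.311,0.75],
    [[3.8,21,11],-0.311,0.75],
    [[3.8,23.4,11],-0.311,0.75],
    [[3.8,24.4,11],-0.311,0.75],
    [[3.8,24.4,11],-0.311,0.75],
    [[3.8,24.4,8],-0.311,0.75],
    [[3.8,24.4,5],-0.311,0.75],
    [[3.8,24.4,3],-0.311,0.75],
    [[3.8,24.4,2],-0.311,0.75],
    [[3.8,24.4,2],-0.311,0.75],
  ],
)

```text
clock: 7.18
tool_pos: [0.4259, -0.0098, 0.0727]
orientation: [179.8, 0.3, -8.2]
force: [-0.5, -0.4, -4.9]
opening: 0.0296
gripper_force: 30.0
```

```bash
python3 - <<'E'
from h import *
S=ctrl.snapshot('scene');T=ctrl.snapshot('top');w=ctrl.snapshot('wrist')
print(ctrl.get_obs()['force'])
s=cv2.resize(S['img'][180:330,230:430],(400,300));t=cv2.resize(T['img'][100:250,220:420],(400,300))
o=np.vstack([np.hstack([s,t]),np.hstack([cv2.resize(w['img'],(400,300)),s*0])]);cv2.imwrite('pics/c3.png',o[:,:,::-1])
E
```

```text
[ 0.32165687  0.13628877 -4.42266216]
```

View pics/c3.png

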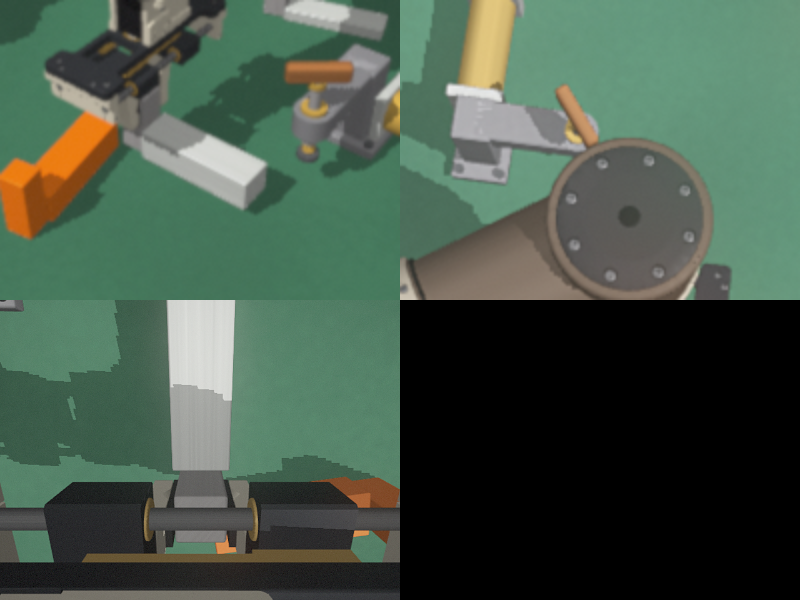

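The block hangs level, aligned with the press and in front of its open side. The orange block's nose is close behind it, so I shift +y before lowering.

Emit:
apply_moves(
  commands=[
    [[0.1,2,0],0,0.75],
    [[0.2,4,0],0,0.75],
    [[0.3,6,0],0,0.75],
    [[0.3,6,0],0,0.75],
    [[0.3,6,0],0,0.75],
    [[0.3,6,-1],0,0.75],
    [[0.3,6,-1.5],0,0.75],
    [[0.3,6,-1.8],0,0.75],
    [[0.3,6,-1.9],0,0.75],
    [[0.3,6,-1.9],0,0.75],
    [[0.3,6,-1.9],0,0.75],
    [[0.3,6,-1.9],0,0.75],
  ],
)

```text
clock: 8.33
tool_pos: [0.4316, 0.0517, 0.0568]
orientation: [-180.0, -0.0, -8.1]
force: [-0.2, -0.0, -4.8]
opening: 0.0295
gripper_force: 30.0
```

Emit:
apply_moves(
  commands=[
    [[0,0,-0.1],0,0.75],
    [[0,0,-0.1],0,0.75],
    [[0,0,-0.1],0,0.75],
  ],
)

```text
clock: 8.58
tool_pos: [0.4317, 0.0518, 0.0564]
orientation: [-180.0, -0.0, -8.1]
force: [-3.8, -0.9, 6.4]
opening: 0.0296
gripper_force: 30.0
```

```bash
python3 - <<'E'
from h import *
S=ctrl.snapshot('scene');w=ctrl.snapshot('wrist')
print(ctrl.get_obs()['force'])
s=cv2.resize(S['img'][195:295,300:433],(400,300),interpolation=cv2.INTER_CUBIC)
o=np.hstack([s,cv2.resize(w['img'],(400,300))]);cv2.imwrite('pics/c4.png',o[:,:,::-1])
E
```

```text
[-2.68122954 -0.85711931  5.2840895 ]
```

View pics/c4.png

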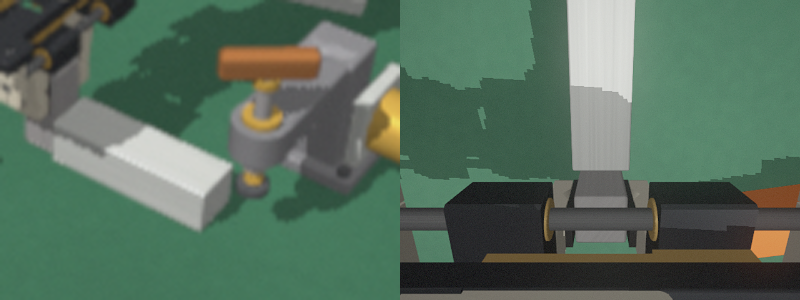

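The tongue is flat on the bench with its nose just short of the foot and in line with it. I slide 60 mm along the press's +x.

Emit:
apply_moves(
  commands=[
    [[0.5,-0.07,0],0,0.75],
    [[1.0,-0.14,0],0,0.75],
    [[1.6,-0.23,0],0,0.75],
    [[2.2,-0.31,0],0,0.75],
    [[2.8,-0.4,0],0,0.75],
    [[3.4,-0.48,0],0,0.75],
    [[4.0,-0.57,0],0,0.75],
    [[4.6,-0.66,0],0,0.75],
    [[5.2,-0.74,0],0,0.75],
    [[5.6,-0.8,0],0,0.75],
    [[5.94,-0.85,0],0,0.75],
    [[5.94,-0.85,0],0,0.75],
    [[5.94,-0.85,0],0,0.75],
  ],
)

```text
clock: 9.77
tool_pos: [0.4907, 0.0429, 0.0564]
orientation: [180.0, 0.0, -8.1]
force: [-4.5, -1.0, 7.3]
opening: 0.0296
gripper_force: 30.0
```

```bash
python3 - <<'E'
from h import *
S=ctrl.snapshot('scene');w=ctrl.snapshot('wrist')
print(ctrl.get_obs()['force'])
s=cv2.resize(S['img'][195:295,300:433],(400,300),interpolation=cv2.INTER_CUBIC)
o=np.hstack([s,cv2.resize(w['img'],(400,300))]);cv2.imwrite('pics/c5.png',o[:,:,::-1])
E
```

```text
[-3.91767282 -0.46360269  7.0823234 ]
```

View pics/c5.png

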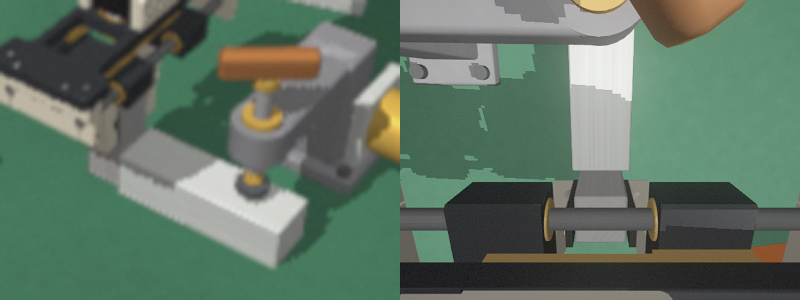

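The foot is over the tongue's middle with clearance. I release, rise, and swing over the driver.

Emit:
apply_moves(
  commands=[
    [[0,0,0],0,0.5],
    [[0,0,0],0,0.5],
    [[0,0,0],0,0.5],
    [[0,0,0],0,0.5],
    [[0,0,1],0,0.5],
    [[0,0,3],0,0.5],
    [[0,0,6],0,0.5],
    [[0,0,9],0,0.4],
    [[0,0,12],0,0.4],
    [[0,0,15],0,0.4],
    [[0,0,18.7],0,0.4],
    [[0,0,18.7],0,0.4],
  ],
)

```text
clock: 10.87
tool_pos: [0.4943, 0.044, 0.2499]
orientation: [-179.8, -0.6, -8.1]
force: [1.9, 0.6, -0.1]
opening: 0.0524
gripper_force: 0.0
```

```bash
python3 - <<'E'
from h import *
import pickle
np.set_printoptions(precision=4,suppress=True)
w=ctrl.snapshot('wrist');pickle.dump(w,open('w6.pkl','wb'));S=ctrl.snapshot('scene');pickle.dump(S,open('s6.pkl','wb'))
save(w,'w6.png')
print(ctrl.get_obs()['tool_pos'],ctrl.get_obs()['orientation'])
hsv=cv2.cvtColor(w['img'],cv2.COLOR_RGB2HSV);m=cv2.inRange(hsv,(4,110,60),(14,220,255));m[300:]=0
n,l,st,c=cv2.connectedComponentsWithStats(m);i=1+st[1:,4].argmax();print(st[i],c[i])
box=cv2.boxPoints(cv2.minAreaRect(np.argwhere(l==i)[:,::-1].astype(np.float32)));print(box)
print(np.array([onz(w,p,.155) for p in box]),onz(w,c[i],.155))
cv2.polylines(w['img'],[box.astype(int)],True,(0,0,255))
s=cv2.resize(S['img'][195:295,300:433],(640,480),interpolation=cv2.INTER_CUBIC)
cv2.imwrite('pics/c6.png',np.hstack([w['img'][:,120:520],s[:,120:520]])[:,:,::-1])
E
```

```text
[0.4917 0.0437 0.2442] [-179.8648   -0.1957   -8.1199]
[ 282   14   82  103 1875] [316.5707  56.9829]
[[277.3018  25.0566]
 [298.5245  10.5358]
 [366.8113 110.3396]
 [345.5887 124.8604]]
[[0.626  0.0492 0.155 ]
 [0.6312 0.0369 0.155 ]
 [0.576  0.0063 0.155 ]
 [0.5698 0.0192 0.155 ]] [0.6074 0.0306 0.155 ]
```

View pics/c6.png

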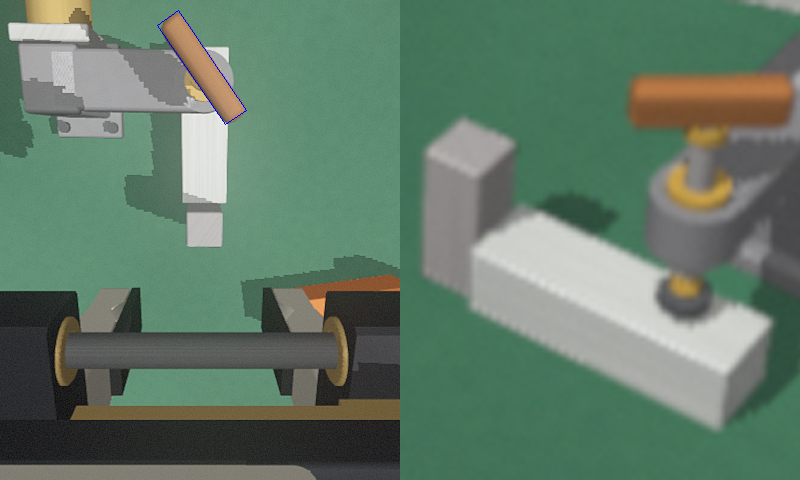

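The block stands in place and the foot is clear above it. The bar is centred at (0.601, 0.028), angle about 27.8°, so I grasp it there.

Emit:
apply_moves(
  commands=[
    [[2,-0.3,0],0.12,0.4],
    [[5,-0.8,0],0.24,0.4],
    [[8,-1.2,0],0.36,0.4],
    [[10.9,-1.6,0],0.48,0.4],
    [[10.9,-1.6,0],0.6,0.4],
    [[10.9,-1.6,0],0.627,0.4],
    [[10.9,-1.6,0],0.627,0.4],
    [[10.9,-1.6,-3],0.627,0.4],
    [[10.9,-1.6,-6],0.627,0.4],
    [[10.9,-1.6,-8.5],0.627,0.4],
    [[10.9,-1.6,-9.6],0.627,0.4],
    [[10.9,-1.6,-9.6],0.627,0.4],
    [[10.9,-1.6,-9.6],0.627,0.6],
    [[10.9,-1.6,-9.6],0.627,0.75],
    [[10.9,-1.6,-9.6],0.627,0.95],
    [[10.9,-1.6,-9.6],0.627,0.95],
    [[10.9,-1.6,-9.6],0.627,0.95],
    [[10.9,-1.6,-9.6],0.627,0.95],
  ],
)

```text
clock: 12.47
tool_pos: [0.6001, 0.0273, 0.1473]
orientation: [180.0, -0.1, 27.8]
force: [0.1, -0.1, 0.9]
opening: 0.0182
gripper_force: 0.0
```

Emit:
apply_moves(
  commands=[
    [[0,0,0],0,0.95],
    [[0,0,0],0,0.95],
    [[0,0,0],0,0.95],
    [[0,0,0],0,0.95],
    [[0,0,0],0,0.95],
  ],
)

```text
clock: 12.88
tool_pos: [0.5997, 0.0277, 0.1471]
orientation: [-180.0, -0.0, 27.8]
force: [-4.0, 3.9, 5.2]
opening: 0.0139
gripper_force: 29.9
```

Emit:
apply_moves(
  commands=[
    [[-0.03,0.03,0],-0.06,0.95],
    [[-0.03,0.03,0],-0.12,0.95],
    [[-0.03,0.03,0],-0.18,0.95],
    [[-0.03,0.03,0],-0.24,0.95],
    [[-0.03,0.03,0],-0.3,0.95],
    [[-0.03,0.03,0],-0.36,0.95],
    [[-0.03,0.03,0],-0.42,0.95],
    [[-0.03,0.03,0],-0.48,0.95],
    [[-0.03,0.03,0],-0.54,0.95],
    [[-0.03,0.03,0],-0.6,0.95],
    [[-0.03,0.03,0],-0.65,0.95],
    [[-0.03,0.03,0],-0.7,0.95],
    [[-0.03,0.03,0],-0.74,0.95],
    [[-0.03,0.03,0],-0.78,0.95],
    [[-0.03,0.03,0],-0.806,0.95],
    [[-0.03,0.03,0],-0.806,0.95],
    [[-0.03,0.03,0],-0.806,0.95],
    [[-0.03,0.03,0],-0.806,0.95],
  ],
)

```text
clock: 14.38
tool_pos: [0.5997, 0.028, 0.1471]
orientation: [-180.0, -0.0, -18.3]
force: [-3.5, 4.1, 6.3]
opening: 0.0137
gripper_force: 29.9
```

Release the bar, rise straight up, back off, and look.

Emit:
apply_moves(
  commands=[
    [[0,0,0],0,0.7],
    [[0,0,0],0,0.5],
    [[0,0,0],0,0.5],
    [[0,0,0],0,0.5],
    [[0,0,0],0,0.5],
    [[0,0,2],0,0.5],
    [[0,0,5],0,0.5],
    [[0,0,9],0,0.4],
    [[-4,0.5,9.7],0.06,0.4],
    [[-8,1,9.7],0.12,0.4],
    [[-10.9,1.6,9.7],0.18,0.4],
    [[-10.9,1.6,9.7],0.18,0.4],
    [[-10.9,1.6,9.7],0.18,0.4],
    [[-10.9,1.6,9.7],0.18,0.4],
  ],
)

```text
clock: 15.55
tool_pos: [0.4909, 0.0437, 0.244]
orientation: [-180.0, -0.1, -8.1]
force: [-0.2, -0.5, -0.7]
opening: 0.0527
gripper_force: 0.0
```

```bash
python3 - <<'E'
from h import *
np.set_printoptions(precision=4,suppress=True)
w=ctrl.snapshot('wrist');S=ctrl.snapshot('scene')
print(ctrl.get_obs()['tool_pos'],ctrl.get_obs()['orientation'])
hsv=cv2.cvtColor(w['img'],cv2.COLOR_RGB2HSV);m=cv2.inRange(hsv,(4,110,60),(14,220,255));m[300:]=0
n,l,st,c=cv2.connectedComponentsWithStats(m);i=1+st[1:,4].argmax()
box=cv2.boxPoints(cv2.minAreaRect(np.argwhere(l==i)[:,::-1].astype(np.float32)))
Q=np.array([onz(w,p,.155) for p in box]);print(Q)
e=Q[1]-Q[0] if np.linalg.norm(Q[1]-Q[0])>np.linalg.norm(Q[2]-Q[1]) else Q[2]-Q[1]
print('bar angle',np.degrees(np.arctan(e[1]/e[0])))
# press arm & block edges by Hough in the wrist view
s=cv2.resize(S['img'][195:295,300:433],(640,480),interpolation=cv2.INTER_CUBIC)
cv2.imwrite('pics/c7.png',np.hstack([w['img'][:,120:520],s[:,120:520]])[:,:,::-1])
import pickle;pickle.dump(w,open('w7.pkl','wb'))
E
```

```text
[0.4912 0.0435 0.2434] [179.9851   0.0029  -8.1028]
[[ 0.4699  0.0026  0.155 ]
 [ 0.4632 -0.1061  0.155 ]
 [ 0.4474 -0.1077  0.155 ]
 [ 0.4541  0.003   0.155 ]]
bar angle 86.48416296507811
```

View pics/c7.png

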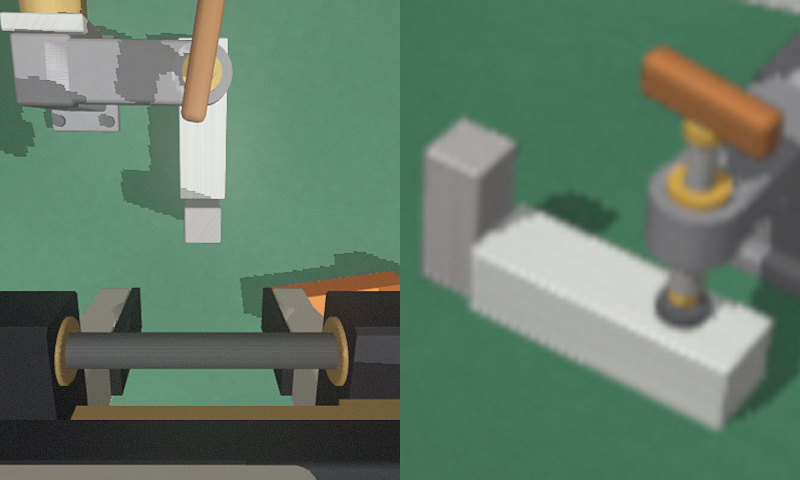

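The foot is now down on the tongue and the block hasn't moved. I'll check the bar's angle against the press arm in this same view.

```bash
python3 - <<'E'
from h import *
import pickle
w=pickle.load(open('w7.pkl','rb'))
def A(p,q,z): a,b=onz(w,p,z),onz(w,q,z); return np.degrees(np.arctan2(*(b-a)[1::-1]))
hsv=cv2.cvtColor(w['img'],cv2.COLOR_RGB2HSV);m=cv2.inRange(hsv,(4,110,60),(14,220,255));m[112:]=0;m[:,:280]=0;m[:,360:]=0
r=np.arange(5,108);mid=[np.median(np.flatnonzero(m[i])) for i in r];k=np.polyfit(r,mid,1)
print('bar',A((np.polyval(k,105),105),(np.polyval(k,5),5),.158),k)
print('tongue',A((300,190),(300+1,110),.036),A((345,196),(346,110),.036))
g=cv2.cvtColor(w['img'],cv2.COLOR_RGB2GRAY)
L=cv2.HoughLinesP(cv2.Canny(g,40,100)[:140],1,np.pi/720,30,minLineLength=45,maxLineGap=6)[:,0]
for x1,y1,x2,y2 in L: print((x1,y1,x2,y2),'z.108',round(A((x1,y1),(x2,y2),.108),1),'z.036',round(A((x1,y1),(x2,y2),.036),1))
E
```

```text
bar -16.239415670166142 [-1.33215086e-01  3.29591113e+02]
tongue -9.578094593488922 -7.689673362779985
(np.int32(129), np.int32(30), np.int32(136), np.int32(99)) z.108 170.6 z.036 170.6
(np.int32(214), np.int32(102), np.int32(274), np.int32(102)) z.108 -98.0 z.036 -98.0
(np.int32(153), np.int32(105), np.int32(198), np.int32(105)) z.108 -98.0 z.036 -98.0
(np.int32(161), np.int32(30), np.int32(207), np.int32(32)) z.108 -100.3 z.036 -100.3
(np.int32(324), np.int32(110), np.int32(343), np.int32(0)) z.108 -18.2 z.036 -18.2
(np.int32(303), np.int32(87), np.int32(317), np.int32(0)) z.108 -18.5 z.036 -18.5
(np.int32(220), np.int32(105), np.int32(270), np.int32(105)) z.108 -98.0 z.036 -98.0
(np.int32(325), np.int32(118), np.int32(338), np.int32(39)) z.108 -17.6 z.036 -17.6
(np.int32(299), np.int32(122), np.int32(311), np.int32(41)) z.108 -17.7 z.036 -17.7
(np.int32(306), np.int32(88), np.int32(313), np.int32(43)) z.108 -18.0 z.036 -18.0
```

```bash
python3 -c "
from plant import ctrl
print(ctrl.close_job())"
```

```text
the job is handed in; nothing more can be done
None
```

I handed the job in at about 16 s: the thick block's tongue is under the foot, the driver reads about 1.75 rad (roughly 4 mm of spring), the hand is clear, and I never touched the thin block.

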